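Open the hardener canister in the spill tray

ROBOT

A 6-joint arm with a two-finger parallel gripper is mounted at the origin on the work surface. World frame = base frame: x ahead of the robot, y to its left, z up, the work surface at z = 0. Lengths are in mm, angles in degrees, forces in N, time in s.
With the tool pointing down it reaches from about 400 to 925 mm from the base axis. Payload 3.4 kg.
Tool frame: the origin (TCP) lies on the centre line of the jaws, within the pads' length; the fingertips stand 25 mm ahead of it and the grasp point (between the pads) lies 6 mm ahead of it; z points along the fingers, y is the direction in which the jaws open and shut (so a half turn about z gives the same grasp; the last joint's range is limited). The gripper opens to 85 mm and grips with 20 to 120 N. Pads are 22 mm wide; open, the fingers measure 114 mm over their backs; the gripper's body (76 mm by 85 mm) begins 54 mm behind the grasp point. The pads swing forward as they close: fully open they stand 13 mm farther back than shut.
Start: joints at [-80.587, 17.578, 86.31, -0, 76.112, -4.211], TCP at [135.425, -558.83, 256.305] pointing down, gripper open.
Joint ranges: [-179.03, 179.03], [-60, 130.46], [8.19, 133.38], [-81.62, 261.62], [5.75, 156.47], [-153.77, 153.77]. Speed limits (degrees/s): [147.25, 147.25, 180, 180, 180, 180].

INTERFACE

Orientations are given as a 3x3 rotation matrix whose columns are the frame's x, y, z axes.
In Python, from station import manip gives the robot as it stands. The module is installed in compiled form; this text tells all that it offers.
- The arm moves only by the tool drive_tool, never from a script. Its argument "targets" is a list of rows, each a list of 7 numbers: the shift along the tool's x, y, z in m, then the turn, a rotation vector about the tool's x, y, z in rad, then the opening, from -1 (shut) to 1 (fully open). In form: [[tx, ty, tz, rx, ry, rz, claw], ...]. A call has 1 to 20 rows; each row is the pose to reach, as a shift and turn from the pose commanded when the call began, along the tool's axes at that moment; what a row does not reach only later rows make up. A row lasts 1/8 s, in which the tool goes at most 62.5 mm and 10.7 degrees, less where a joint would pass 70% of its speed; a pose out of reach is approached as far as the arm can. A call with a gripper value outside its range is refused whole. The fingers move at their own pace and stop on an object; "newtons" is the grip in N (left out, the last holds). Time passes only in rows, so rows that repeat a pose let the fingers close. It gives the time, the measured TCP pose, the force and the opening at its end, in the units of the state.
- manip.get_obs(): the state, without advancing time (a new reading comes with each control period).
- manip.snapshot(name): name is "side" or "top"; returns a dict with "image" (420x560x3 uint8, red, green, blue), "z_map" (420x560 float32, mm along the optical axis (not along the pixel's ray), 0 where there is no reading), "fx", "fy", "cx", "cy" (pixels), "pose" (4x4, takes a point from camera to world coordinates). Camera axes: x right, y up, looking along -z (the intrinsics and any distortion apply to the point x, -y, -z); pixel columns grow to the right and rows downward; lengths in mm; the calibration is good to about 2 mm. A picture is of the moment at which its call begins.
- manip.sign_off(): hands the job in, once; it reports no verdict.
The state is a dict: "t": time; "q": joint angles; "joint_vel": joint speeds; "effort": joint torques, N m; "tool_pos": TCP position; "tool_rot": TCP orientation; "wrist_force": force on the tool from outside, world axes, zero at the start; "wrist_torque": the same for the moment, N m; "finger_gap": finger opening in mm.
Only numpy, scipy, OpenCV 4.12 (cv2) and the standard library are available. Lean on these libraries where they do the work, as an engineer would, in place of code of your own. Each camera call takes 0.05 s, during which the arm holds its last target.

TASK

Clear the mixing beaker out of the spill tray's canister bay and stand it upright on the bare bench; then fetch the canister with the two-tab safety cap from the stock tray, carrying it upright and never by its cap, set it down closed in the bay and let go of it. Then squeeze the cap's two side tabs fully in, turn the cap anticlockwise between a fifth and a quarter of a turn while squeezing, lift it straight off and lay it right way up in the drip half of the tray. Leave the canister standing in its bay, and do not shift or tip the other canister, the tin or the bottle.

Things in the scene. Friction and masses are not known exactly. Their poses are not given: they have to be found in the camera images.
- canister: White plastic canister, loose, 0.4 to 0.75 kg; body 140 (x) x 80 (y) x 100 mm high. Origin: centre of the underside; z up, +x towards the neck end. On its flat shoulder, 100 mm up, stand a bar handle (x -66 to -16 mm, 126 to 141 mm up, on two posts) and the neck (axis at x = +36 mm). It may stand in the bay either way round; it is told from the other canister by its cap.
- canister_handle (a point): Grip point in the middle of the canister's handle bar, 36 mm behind the canister's centre and 133.5 mm above its underside. The bar is pinched across the canister's y, 18 mm wide, 15 mm high.
- canister_mouth (a point): Centre of the rim of the canister's neck (28 mm across), 136 mm above the canister's underside. Round the neck's foot a collar, radius 27 to 34 mm, stands 8 mm above the shoulder, with a slot on its +y and its -y side for the feet of the cap's tabs.
- cap: Black safety cap locked on the canister's neck: round skirt 45 mm across, 39 mm high, 0.07 kg, loose. Origin: centre of its lower edge, on the axis (on the neck 101.5 mm above the canister's underside), z up. Side tabs at its +y and -y, in line with the canister's y while locked: paddles 18 mm wide along x, 15 to 39 mm above the origin. Off the neck it stands flat on its skirt.
- cap_grip (a point): On the cap's axis, 32 mm above its lower edge: the height to squeeze at, across the cap's y, so that the fingertips clear the collar. The tabs' outer faces are 62 mm apart free, 52 mm fully in. Squeezed, the cap turns freely anticlockwise seen from above (clockwise it is stopped); it comes free from 50 degrees on (75 to 90 is best, blocked beyond 110). Then it lifts straight up; it is clear after 40 mm.
- tab_left (a joint): Inward travel of the tab on the cap's +y side: 0 free, 0.005 m fully in. Spring force 2.4 N at rest, 6.4 N fully in. The tab's foot, 12 mm wide, stands in a slot of the canister's collar, so that the cap cannot turn until both tabs are squeezed in by more than 4 mm.
- tab_right (a joint): The same for the tab on the cap's -y side.
- spill_tray: Steel spill tray fixed to the bench, 170 (x) x 240 (y) mm, floor 4 mm thick, rims and dividing wall 4 mm thick, 24 mm above the bench. Origin: centre of its underside. The divider at y = +12 mm parts the canister bay (+y side, inside 162 x 102 mm, plain floor) from the drip half (-y side, inside 162 x 126 mm, ribbed floor). It may stand on either side of the bench, the stock tray on the other.
- can_bay (a point): Centre of the floor of the canister bay (tray x = 0, y = +65 mm, 4 mm above the bench), axes as the tray's; the canister stands in it with its long side along x, 11 mm of play each way.
- drip_half (a point): Centre of the floor of the drip half (tray x = 0, y = -53 mm, 4 mm above the bench), axes as the tray's; where the cap is laid.
- stock_tray: Shallow plywood tray fixed to the bench, 172 (x) x 312 (y) mm, floor 9 mm thick, rim 23 mm above the bench. Origin: centre of its underside. The canister, the other canister and the tin stand in it side by side along y, 97 mm apart, in any order, 9 mm above the bench.
- beaker: Open grey plastic mixing beaker, 56 mm across the rim, 75 mm high, narrower towards its foot, wall 3 mm, 0.06 kg, loose. Origin: centre of the underside, z up. It starts upright in the canister bay.
- plain_canister: Bystander, loose: canister of the same body and handle but with a plain round screw cap 47 mm across, without tabs, top 135 mm above its underside. Origin: centre of the underside, +x towards the cap.
- tin: Bystander, loose: round metal tin 85 mm across, 115 mm high. Origin: centre of the underside.
- bottle: Bystander, loose: white round bottle 62 mm across, 150 mm high with its black cap, standing on the bench between the two trays. Origin: centre of the underside.

How it is judged:
By the outcome, as a careful person would: the job done as asked, in the order asked, and still so for the second after the job is handed in, with the robot touching nothing.
It also fails if it takes over 72 s, if anything falls off the work surface, if the arm or the gripper's body presses on something with over 40 N, if the wrist force passes 120 N, or if a joint passes its speed limit or range.

## Working session

There is one attempt and no reset: what is moved stays moved. The work goes in short steps, Python scripts to look and compute and a tool call to move; the robot and the scene stay as the last step left them, time stands still between calls to the robot, and variables do not carry over. Pictures are saved under pics/ and viewed, and the job is handed in when it is done.

Besides the shell and the picture viewer there is one more tool, called after "Emit:" in YAML: its name, and indented under it one key for each argument. drive_tool: Moves the arm, as the interface text tells. Its arguments: {"type":"object","properties":{"targets":{"type":"array"},"newtons":{"type":"number"}},"required":["targets"]}

```bash
mkdir -p pics
cat > h.py <<'E'
import numpy as np, cv2
from station import manip
def snap(n,f):
    s=manip.snapshot(n); cv2.imwrite('pics/'+f,s['image'][:,:,::-1]); np.savez('/tmp/'+f+'.npz',**{k:np.array(v) for k,v in s.items()}); return s
def cloud(s):
    z=s['z_map'].astype(float); v,u=np.mgrid[:z.shape[0],:z.shape[1]]
    P=np.stack([(u-s['cx'])/s['fx']*z,-(v-s['cy'])/s['fy']*z,-z],-1)
    T=np.array(s['pose']); W=P@T[:3,:3].T+T[:3,3]; W[z==0]=np.nan; return W
def ray(s,u,v,h):
    T=np.array(s['pose']); d=T[:3,:3]@np.array([(u-s['cx'])/s['fx'],-(v-s['cy'])/s['fy'],-1]); o=T[:3,3]
    return o+d*(h-o[2])/d[2]
E
python3 - <<'E'
from h import *
o=manip.get_obs(); print({k:np.round(v,3).tolist() for k,v in o.items()})
for n in('top','side'):
    s=snap(n,n+'0.png'); print(s.keys(),s['fx'],s['fy'],s['cx'],s['cy'],np.round(s['pose'],3))
E
```

```text
{'t': 0.0, 'q': [-80.588, 17.623, 86.382, -0.001, 76.112, -4.21], 'joint_vel': [-0.106, 0.019, -0.033, 0.075, -0.125, -0.072], 'effort': [-0.001, -45.755, -25.191, 0.0, 0.013, -0.0], 'tool_pos': [135.302, -558.197, 255.382], 'tool_rot': [[0.972, 0.236, -0.0], [0.236, -0.972, 0.002], [0.0, -0.002, -1.0]], 'wrist_force': [0.569, 0.2, 1.063], 'wrist_torque': [-0.002, 0.018, -0.007], 'finger_gap': 85.355}
dict_keys(['image', 'z_map', 'fx', 'fy', 'cx', 'cy', 'pose']) 396.4135309115017 396.4135309115017 281.23666591456737 209.72208244223407 [[-7.000000e-03  9.920000e-01 -1.240000e-01  4.219990e+02]
 [-1.000000e+00 -5.000000e-03  2.200000e-02  2.673000e+00]
 [ 2.200000e-02  1.240000e-01  9.920000e-01  1.072404e+03]
 [ 0.000000e+00  0.000000e+00  0.000000e+00  1.000000e+00]]
dict_keys(['image', 'z_map', 'fx', 'fy', 'cx', 'cy', 'pose']) 381.65135394598434 381.65135394598434 283.278852688995 208.23180270585422 [[-7.65000e-01  3.30000e-01 -5.54000e-01 -2.35130e+01]
 [-6.44000e-01 -3.87000e-01  6.60000e-01  6.40893e+02]
 [ 3.00000e-03  8.61000e-01  5.08000e-01  6.06663e+02]
 [ 0.00000e+00  0.00000e+00  0.00000e+00  1.00000e+00]]
```

View pics/top0.png

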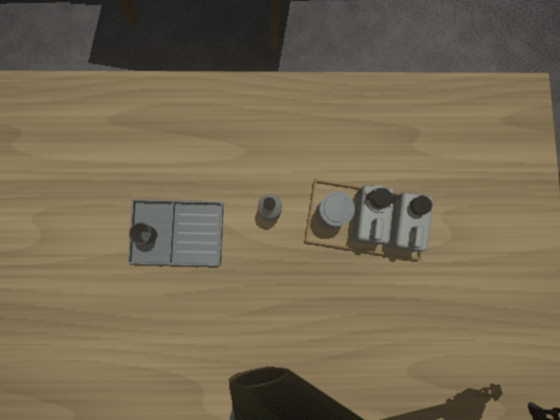

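View pics/side0.png

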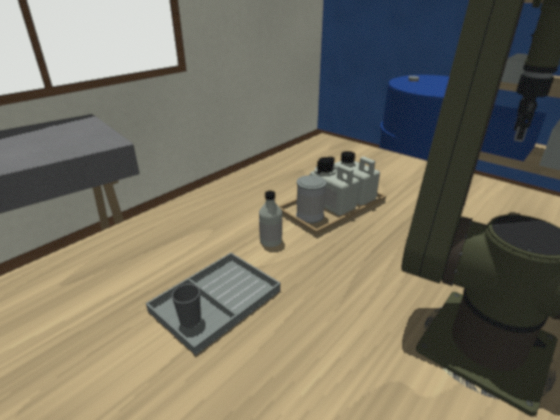

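The top view shows the spill tray at about (177,234) with the beaker at (143,235). The bottle is at (269,208), and the stock tray holds the tin (336,210) and canisters at (375,215) and (415,222). The middle canister's cap looks wider, so I'll zoom in and measure it.

Run:
```python
from h import *
a=cv2.imread('pics/top0.png'); b=cv2.imread('pics/side0.png')
c=cv2.resize(a[170:275,295:445],None,fx=5.2,fy=5.2,interpolation=cv2.INTER_CUBIC)
cv2.imwrite('pics/c1.png',cv2.convertScaleAbs(c,alpha=1.8))
c=cv2.resize(a[190:275,120:290],None,fx=4.6,fy=4.6,interpolation=cv2.INTER_CUBIC)
cv2.imwrite('pics/c2.png',cv2.convertScaleAbs(c,alpha=1.8))
c=cv2.resize(b[140:250,270:400],None,fx=5,fy=5,interpolation=cv2.INTER_CUBIC)
cv2.imwrite('pics/c3.png',cv2.convertScaleAbs(c,alpha=1.8))
s=dict(np.load('/tmp/top0.png.npz')); W=cloud(s)
np.set_printoptions(suppress=True,precision=1)
for n,(u,v) in dict(bench=(250,300),tin=(336,210),m=(379,197),r=(421,204),bot=(269,204),drip=(200,234),bay=(160,215),beak=(143,234)).items(): print(n,W[v,u],s['z_map'][v,u])
```

```text
bench [315.6  62.9  -0.4] 1049.66
tin [ 539.4 -151.4  122.9] 959.92285
m [ 566.1 -249.2  152.9] 935.66644
r [ 550.2 -351.4  144.6] 944.2372
bot [550.9  10.4 150.5] 930.37445
drip [490.9 197.    4.6] 1063.4415
bay [542.8 305.5   3.5] 1068.6016
beak [491.4 347.2   9.6] 1055.2354
```

View pics/c1.png

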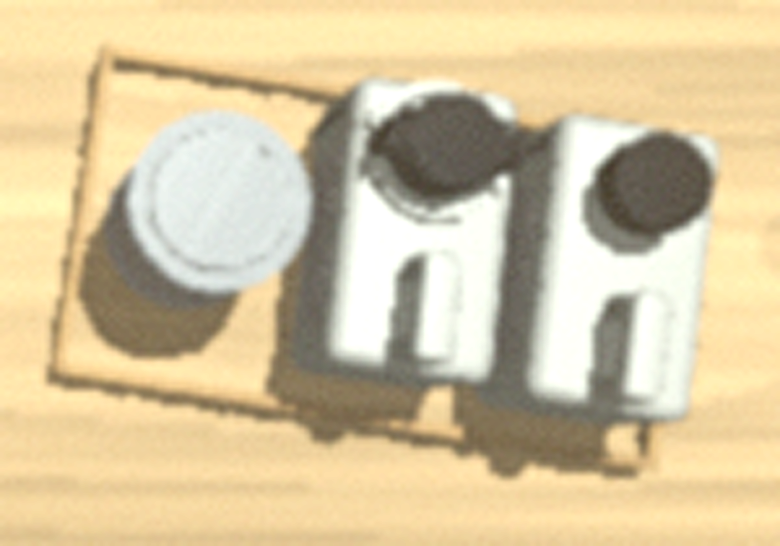

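View pics/c2.png

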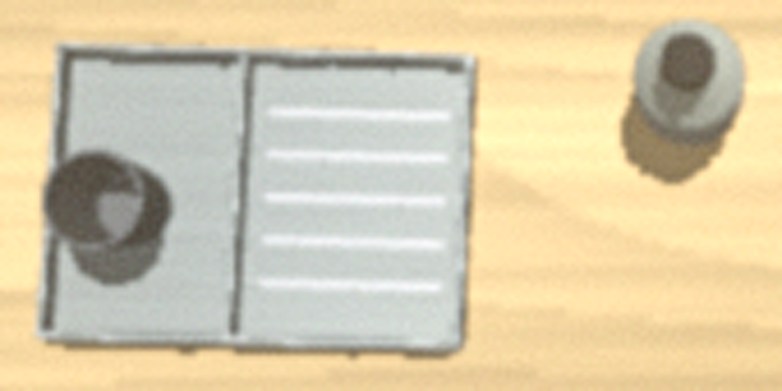

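View pics/c3.png

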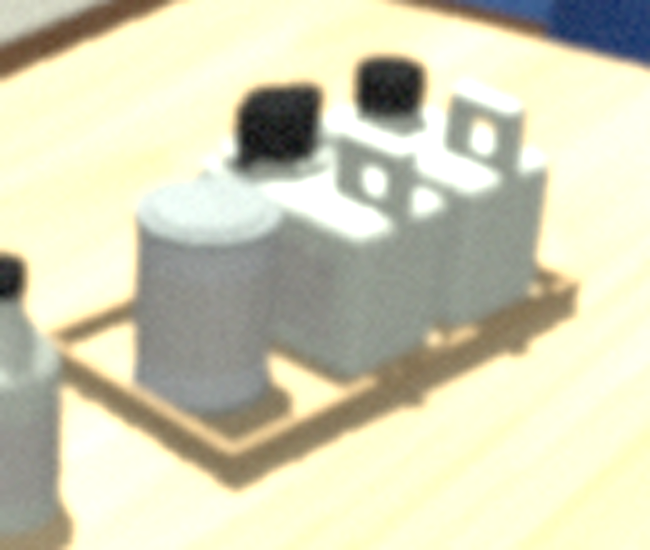

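The middle canister has the tabs: its cap outline is elongated at crop (445,145), its neck points away from the robot, and its handle is at crop (435,305). Next I'll measure everything.

```bash
cat > m.py <<'E'
from h import *
np.set_printoptions(suppress=True,precision=1)
def box(W,x0,x1,y0,y1,z0,z1):
    with np.errstate(invalid='ignore'):
        return (W[...,0]>x0)&(W[...,0]<x1)&(W[...,1]>y0)&(W[...,1]<y1)&(W[...,2]>z0)&(W[...,2]<z1)
def rect(P):
    r=cv2.minAreaRect(P[:,:2].astype(np.float32)); return np.array(r[0]),np.array(r[1]),r[2]
def circ(P): 
    A=np.c_[2*P[:,:2],np.ones(len(P))]; s=np.linalg.lstsq(A,(P[:,:2]**2).sum(1),rcond=None)[0]; return s[:2],np.sqrt(s[2]+s[:2]@s[:2])
E
python3 - <<'E'
from m import *
s=dict(np.load('/tmp/top0.png.npz')); W=cloud(s)
for n,b in dict(shoulderM=(420,640,-330,-190,104,114),handle=(420,530,-300,-200,142,156),cap=(530,600,-300,-200,143,160),shoulderP=(420,640,-420,-300,104,114),tin=(480,600,-210,-100,116,130)).items():
    m=box(W,*b); P=W[m]; print(n,len(P),rect(P),'mean',P.mean(0), 'med z',np.median(P[:,2]))
P=W[box(W,460,560,290,400,68,90)]; print('beaker',len(P),P[:,2].max(),P.min(0),P.max(0),cv2.minEnclosingCircle(P[:,:2].astype(np.float32)))
P=W[box(W,480,620,-50,70,120,170)]; print('bottle',P.mean(0))
# tray: from top mask height>2 ; outline
m=box(W,380,620,100,410,16,30);P=W[m]; print('tray rim',len(P),rect(P))
for n,(u,v) in dict(a=(133,200.5),b=(223,203.5),c=(220,266.5),d=(130,264)).items(): print(n,ray(s,u,v,24))
E
```

```text
shoulderM 1402 (array([ 527.8, -276.9]), array([126.3, 139.8]), 81.5759048461914) mean [ 515.  -269.6  108.6] med z 108.57839798741088
handle 168 (array([ 492.6, -247.7]), array([18.7, 49.7]), 81.83784484863281) mean [ 492.5 -246.7  149.5] med z 149.7658456004644
cap 353 (array([ 568.5, -257.7]), array([45.1, 58.9]), 22.234756469726562) mean [ 568.5 -257.6  149.2] med z 149.52654703677945
shoulderP 1100 (array([ 514.7, -348.1]), array([ 78.9, 137.3]), 79.72509765625) mean [ 509.  -341.4  108.6] med z 108.6600459222015
tin 958 (array([ 544.4, -154.2]), array([82.3, 84. ]), 44.67967987060547) mean [ 544.3 -153.7  123.3] med z 123.28384074608618
beaker 136 82.95079582661799 [464.4 305.5  68.1] [517.4 360.4  83. ] ((490.4527587890625, 333.107177734375), 27.721460342407227)
bottle [553.9   9.5 148.1]
tray rim 748 (array([496.5, 257.8]), array([240.4, 170.3]), 88.11358642578125)
a [579.5 372.   24. ]
b [570.5 133.9  24. ]
c [404.4 139.9  24. ]
d [412.7 373.3  24. ]
```

```bash
cat > g.py <<'E'
from m import *
def rel(*goals):
    o=manip.get_obs(); R=np.array(o['tool_rot']); p=np.array(o['tool_pos'])
    yaw=np.degrees(np.arctan2(R[1,0],R[0,0]))
    print('t',o['t'],'p',p,'yaw',round(yaw,2),'q',np.array(o['q']),'gap',o['finger_gap'],'F',np.array(o['wrist_force']), 'tilt',np.round(R[2,:2]*57.3,2))
    for g in goals:
        d=R.T@(np.array(g[:3])-p)/1000; print(g,'->',np.round(d,4).tolist(),'rz',round(-np.radians(g[3]-yaw),4))
E
python3 -c "
from g import *
rel((480,-250,255,-2),(490.5,333,200,-2),(490.5,333,110,-2),(490.5,333,62,-2))"
```

```text
t 0.1 p [ 135.3 -558.2  255.4] yaw 13.62 q [-80.6  17.6  86.4   0.   76.1  -4.2] gap 85.18263930392875 F [0.1 0.3 0.2] tilt [ 0.  -0.1]
(480, -250, 255, -2) -> [0.4076, -0.2184, 0.0009] rz 0.2727
(490.5, 333, 200, -2) -> [0.5551, -0.7824, 0.057] rz 0.2727
(490.5, 333, 110, -2) -> [0.5551, -0.7822, 0.147] rz 0.2727
(490.5, 333, 62, -2) -> [0.5551, -0.7821, 0.195] rz 0.2727
```

Emit:
drive_tool:
  targets:
    - [0.4076,-0.2184,0.0009,0,0,0.2727,1]
    - [0.4076,-0.2184,0.0009,0,0,0.2727,1]
    - [0.4076,-0.2184,0.0009,0,0,0.2727,1]
    - [0.4076,-0.2184,0.0009,0,0,0.2727,1]
    - [0.4076,-0.2184,0.0009,0,0,0.2727,1]
    - [0.4076,-0.2184,0.0009,0,0,0.2727,1]
    - [0.4076,-0.2184,0.0009,0,0,0.2727,1]
    - [0.555,-0.782,0.02,0,0,0.2727,1]
    - [0.555,-0.782,0.02,0,0,0.2727,1]
    - [0.555,-0.782,0.02,0,0,0.2727,1]
    - [0.555,-0.782,0.02,0,0,0.2727,1]
    - [0.555,-0.782,0.02,0,0,0.2727,1]
    - [0.555,-0.782,0.02,0,0,0.2727,1]
    - [0.555,-0.782,0.02,0,0,0.2727,1]
    - [0.555,-0.782,0.02,0,0,0.2727,1]
    - [0.555,-0.782,0.02,0,0,0.2727,1]
    - [0.555,-0.782,0.06,0,0,0.2727,1]
    - [0.555,-0.782,0.1,0,0,0.2727,1]
    - [0.555,-0.782,0.1,0,0,0.2727,1]
  newtons: 20

```text
t: 2.48
tool_pos: [487.6, 330.9, 152.6]
tool_rot: [[0.999, -0.034, -0.008], [-0.034, -0.999, -0.005], [-0.008, 0.005, -1.0]]
wrist_force: [0.2, -0.4, 0.7]
finger_gap: 85.3
```

```bash
python3 -c "
from g import *
rel((490.5,333,62,-2))
snap('top','t1.png');snap('side','s1.png')"
```

```text
t 2.475 p [487.6 330.9 152.6] yaw -1.93 q [ 30.1  24.3  92.   -0.   64.2 122. ] gap 85.26410194383513 F [ 0.2 -0.4  0.7] tilt [-0.5  0.3]
(490.5, 333, 62, -2) -> [0.0035, -0.0027, 0.0906] rz 0.0012
```

Emit:
drive_tool:
  targets:
    - [0.001,-0.001,0.04,0,0,0,1]
    - [0.001,-0.001,0.07,0,0,0,1]
    - [0.001,-0.001,0.089,0,0,0,1]
    - [0.001,-0.001,0.089,0,0,0,1]
    - [0.001,-0.001,0.089,0,0,0,-1]
    - [0.001,-0.001,0.089,0,0,0,-1]
    - [0.001,-0.001,0.089,0,0,0,-1]
    - [0.001,-0.001,0.089,0,0,0,-1]
    - [0.001,-0.001,0.089,0,0,0,-1]
  newtons: 20

```text
t: 3.7
tool_pos: [493.0, 333.4, 69.5]
tool_rot: [[0.999, -0.035, 0.004], [-0.035, -0.999, 0.002], [0.004, -0.002, -1.0]]
wrist_force: [0.5, -1.3, 6.1]
finger_gap: 54.9
```

```bash
python3 -c "
from g import *
rel((490.5,333,62,-2),(510,480,130,-2))
snap('side','s2.png')
a=cv2.imread('pics/s2.png')[220:360,110:310];cv2.imwrite('pics/s2c.png',cv2.resize(a,None,fx=4,fy=4))"
```

```text
t 3.7 p [493.  333.4  69.5] yaw -1.99 q [ 30.   30.   96.7  -0.   53.1 122. ] gap 54.88477450378189 F [ 0.5 -1.3  6.1] tilt [ 0.2 -0.1]
(490.5, 333, 62, -2) -> [-0.0025, 0.0005, 0.0075] rz 0.0001
(510, 480, 130, -2) -> [0.0121, -0.1472, -0.0602] rz 0.0001
```

View pics/s2c.png

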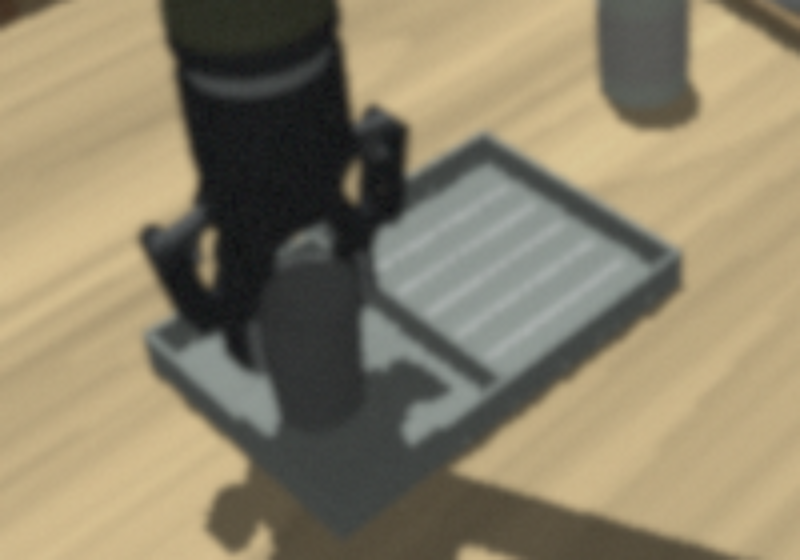

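Emit:
drive_tool:
  targets:
    - [0,0,-0.02,0,0,0,-1]
    - [0,0,-0.05,0,0,0,-1]
    - [0,0,-0.07,0,0,0,-1]
    - [0.003,-0.03,-0.07,0,0,0,-1]
    - [0.006,-0.07,-0.07,0,0,0,-1]
    - [0.01,-0.11,-0.07,0,0,0,-1]
    - [0.01,-0.14,-0.06,0,0,0,-1]
    - [0.01,-0.147,-0.04,0,0,0,-1]
    - [0.01,-0.147,-0.02,0,0,0,-1]
    - [0.01,-0.147,-0.005,0,0,0,-1]
    - [0.01,-0.147,0.002,0,0,0,-1]
    - [0.01,-0.147,0.003,0,0,0,-1]
    - [0.01,-0.147,0.003,0,0,0,-1]

```text
t: 5.38
tool_pos: [506.9, 478.1, 65.7]
tool_rot: [[0.999, -0.035, 0.0], [-0.035, -0.999, -0.001], [0.0, 0.001, -1.0]]
wrist_force: [-0.9, -2.5, 5.9]
finger_gap: 54.8
```

```bash
python3 -c "
from g import *
rel((510,480,130,-2))
snap('side','s3.png')
a=cv2.imread('pics/s3.png')[240:400,50:250];cv2.imwrite('pics/s3c.png',cv2.resize(a,None,fx=3.5,fy=3.5))"
```

```text
t 5.375 p [506.9 478.1  65.7] yaw -2.03 q [ 39.9  36.6  82.7  -0.1  60.7 131.9] gap 54.752922465205394 F [-0.9 -2.5  5.9] tilt [0.  0.1]
(510, 480, 130, -2) -> [0.0031, -0.002, -0.0643] rz -0.0006
```

View pics/s3c.png

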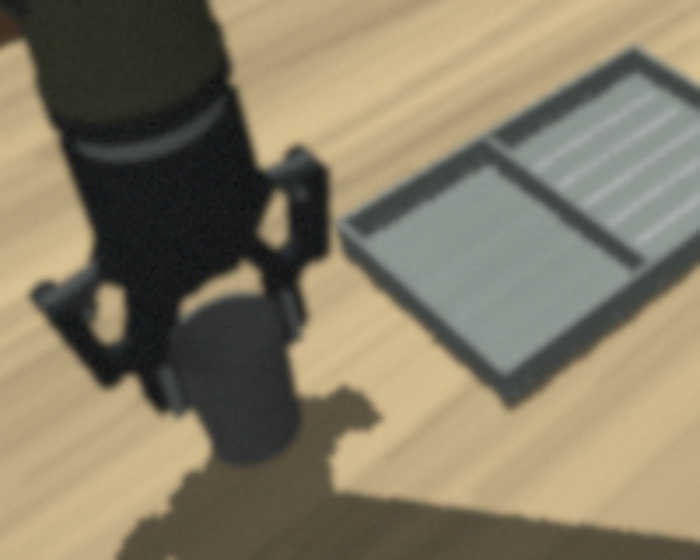

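Emit:
drive_tool:
  targets:
    - [0.01,0,0,0,0,0,1]
    - [0,0,0,0,0,0,1]
    - [0,0,0,0,0,0,1]
    - [0,0,-0.02,0,0,0,1]
    - [0,0,-0.06,0,0,0,1]
    - [0,0,-0.12,0,0,0,1]
    - [0,0.02,-0.17,0,0,0,1]
    - [0.016,0.726,-0.185,0,0,0.105,0]
    - [0.016,0.726,-0.185,0,0,0.105,0]
    - [0.016,0.726,-0.185,0,0,0.105,0]
    - [0.016,0.726,-0.185,0,0,0.105,0]
    - [0.016,0.726,-0.185,0,0,0.105,0]
    - [0.016,0.726,-0.185,0,0,0.105,0]
    - [0.016,0.726,-0.185,0,0,0.105,0]
    - [0.016,0.726,-0.185,0,0,0.105,0]
    - [0.016,0.726,-0.185,0,0,0.105,0]
    - [0.016,0.726,-0.185,0,0,0.105,0]
    - [0.016,0.726,-0.185,0,0,0.105,0]
    - [0.016,0.726,-0.185,0,0,0.105,0]
    - [0.016,0.726,-0.185,0,0,0.105,0]

```text
t: 7.92
tool_pos: [497.1, -247.3, 249.0]
tool_rot: [[0.99, -0.142, -0.0], [-0.142, -0.99, 0.001], [-0.001, -0.001, -1.0]]
wrist_force: [-0.1, 0.5, -0.6]
finger_gap: 42.7
```

```bash
python3 -c "
from g import *
s=snap('top','t4.png');s2=snap('side','s4.png')
W=cloud(s);P=W[box(W,440,570,400,520,68,90)]; print('beaker',len(P),cv2.minEnclosingCircle(P[:,:2].astype(np.float32)))
rel((497.5,-248.4,190,-8),(497.5,-248.4,147.5,-8))
"
```

```text
beaker 133 ((504.39324951171875, 476.98272705078125), 28.58657455444336)
t 8.025 p [ 497.1 -245.1  249. ] yaw -7.98 q [-30.6  16.3  89.4   0.1  74.4  67.3] gap 42.8109675943348 F [-0.4  0.3 -0.4] tilt [-0.1 -0.1]
(497.5, -248.4, 190, -8) -> [0.0009, 0.0033, 0.059] rz 0.0003
(497.5, -248.4, 147.5, -8) -> [0.001, 0.0034, 0.1015] rz 0.0003
```

View pics/s4.png

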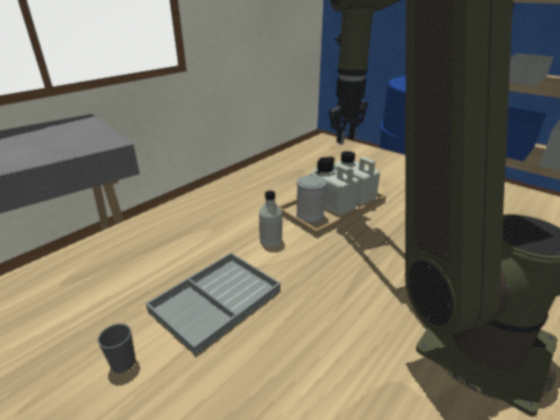

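The beaker is upright on the bench at side pixel (118,348), and the top view puts it at (504,477). Next I grip the handle.

Emit:
drive_tool:
  targets:
    - [0.007,0.0032,0.04,0,0,0,0]
    - [0.007,0.0032,0.08,0,0,0,0]
    - [0.007,0.0032,0.1,0,0,0,0]
    - [0.007,0.0032,0.101,0,0,0,0]
    - [0.007,0.0032,0.101,0,0,0,-1]
    - [0.007,0.0032,0.101,0,0,0,-1]
    - [0.007,0.0032,0.101,0,0,0,-1]
    - [0.007,0.0032,0.101,0,0,0,-1]
    - [0.007,0.0032,0.101,0,0,0,-1]
  newtons: 100

```text
t: 9.15
tool_pos: [504.8, -250.4, 149.9]
tool_rot: [[0.99, -0.14, 0.003], [-0.14, -0.99, 0.0], [0.003, -0.001, -1.0]]
wrist_force: [-0.1, 4.4, 6.0]
finger_gap: 15.9
```

```bash
python3 -c "
from g import *
rel((503.5,-249.2,147.5,-8))
s=snap('side','s5.png')
a=cv2.imread('pics/s5.png')[110:260,270:430];cv2.imwrite('pics/s5c.png',cv2.resize(a,None,fx=4,fy=4))"
```

```text
t 9.15 p [ 504.8 -250.4  149.9] yaw -8.03 q [-30.7  22.4  96.    0.1  61.5  67.2] gap 15.872548892330428 F [-0.1  4.4  6. ] tilt [ 0.1 -0. ]
(503.5, -249.2, 147.5, -8) -> [-0.0014, -0.001, 0.0024] rz -0.0005
```

View pics/s5c.png

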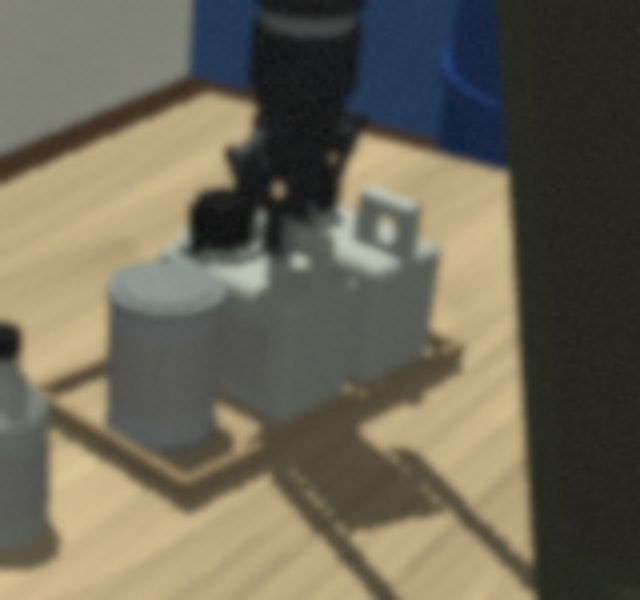

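Emit:
drive_tool:
  targets:
    - [0,0,-0.005,0,0,0,-1]
    - [0,0,-0.015,0,0,0,-1]
    - [0,0,-0.03,0,0,0,-1]
    - [0,0,-0.045,0,0,0,-1]
    - [0,0,-0.05,0,0,0,-1]
    - [0,0,-0.05,0,0,0,-1]

```text
t: 9.95
tool_pos: [504.2, -251.0, 199.1]
tool_rot: [[0.99, -0.139, 0.001], [-0.139, -0.99, -0.001], [0.001, 0.001, -1.0]]
wrist_force: [-0.1, 0.1, -7.7]
finger_gap: 16.4
```

```bash
cat > tilt.py <<'E'
from g import *
from scipy import ndimage
def can(s,xr,yr,z0,z1):
    W=cloud(s)
    for n,zz in dict(shoulder=(z0,z1),top=(z1+20,z1+60)).items():
        P=W[box(W,*xr,*yr,*zz)]
        if len(P)<20: print(n,'few',len(P)); continue
        A=np.c_[P[:,:2]-P[:,:2].mean(0),np.ones(len(P))]
        c=np.linalg.lstsq(A,P[:,2],rcond=None)[0]; r=P[:,2]-A@c
        k=abs(r)<3; c=np.linalg.lstsq(A[k],P[k,2],rcond=None)[0]
        print(n,len(P),'mean',P.mean(0),'slope deg',np.degrees(c[:2]),'h',c[2],rect(P))
E
python3 -c "
from tilt import *
rel()
s=snap('top','t6.png');s2=snap('side','s6.png')
can(s,(420,640),(-310,-190),150,167)
can(s2,(420,640),(-310,-190),150,167)
a=cv2.imread('pics/s6.png')[90:240,270:430];cv2.imwrite('pics/s6c.png',cv2.resize(a,None,fx=4,fy=4))"
```

```text
t 9.95 p [ 504.2 -251.   199.1] yaw -8.02 q [-30.8  19.4  92.4  -0.   68.   67.3] gap 16.405327283800343 F [-0.1  0.1 -7.7] tilt [0.1 0. ]
shoulder 625 mean [ 530.2 -233.4  158. ] slope deg [-0.1 -3.2] h 157.82433784808666 (array([ 531.9, -253.1]), array([ 78.1, 139. ]), 82.17533111572266)
top 470 mean [ 549.1 -253.   198.2] slope deg [-0.6  0.7] h 198.51325997495113 (array([ 532.8, -244. ]), array([ 61.7, 121.3]), 67.47221374511719)
shoulder 460 mean [ 516.1 -238.1  157.4] slope deg [ 1.7 -4.3] h 157.03124295391703 (array([ 527.2, -252.5]), array([ 75.6, 136.2]), 83.02774810791016)
top 375 mean [ 514.3 -246.1  203. ] slope deg [-7.4 -2.4] h 202.7507017063018 (array([ 522.8, -245.7]), array([119.8,  81.6]), 6.6084818840026855)
```

View pics/s6c.png

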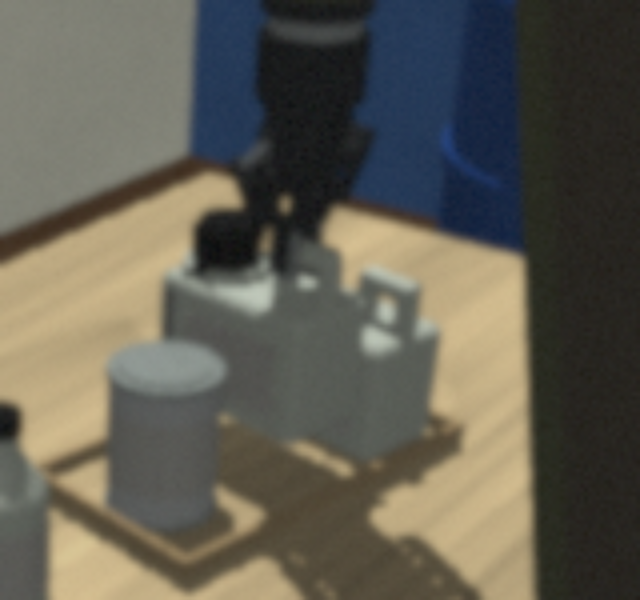

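Emit:
drive_tool:
  targets:
    - [0,0,-0.02,0,0,0,-1]
    - [0,0,-0.055,0,0,0,-1]
    - [0,0,-0.095,0,0,0,-1]
    - [-0.002,-0.011,-0.115,0,0,-0.002,-1]
    - [-0.007,-0.034,-0.121,0,0,-0.006,-1]
    - [-0.014,-0.068,-0.121,0,0,-0.013,-1]
    - [-0.023,-0.113,-0.121,0,0,-0.021,-1]
    - [-0.032,-0.158,-0.121,0,0,-0.03,-1]
    - [-0.041,-0.203,-0.121,0,0,-0.038,-1]
    - [-0.05,-0.248,-0.121,0,0,-0.046,-1]
    - [-0.059,-0.293,-0.121,0,0,-0.055,-1]
    - [-0.068,-0.338,-0.121,0,0,-0.063,-1]
    - [-0.077,-0.383,-0.121,0,0,-0.071,-1]
    - [-0.086,-0.428,-0.121,0,0,-0.08,-1]
    - [-0.095,-0.473,-0.121,0,0,-0.088,-1]
    - [-0.103,-0.513,-0.121,0,0,-0.096,-1]
    - [-0.108,-0.541,-0.121,0,0,-0.101,-1]
    - [-0.112,-0.557,-0.121,0,0,-0.104,-1]
    - [-0.113,-0.563,-0.121,0,0,-0.105,-1]
    - [-0.113,-0.563,-0.121,0,0,-0.105,-1]

```text
t: 12.55
tool_pos: [470.1, 321.9, 318.8]
tool_rot: [[0.999, -0.035, -0.001], [-0.035, -0.999, -0.001], [-0.001, 0.001, -1.0]]
wrist_force: [-0.7, -0.6, -7.4]
finger_gap: 16.1
```

```bash
python3 -c "
from tilt import *
rel((470.9,322.3,200,-2))
s=snap('top','t7.png');s2=snap('side','s7.png')
can(s,(380,600),(260,390),270,290)
"
```

```text
t 12.55 p [470.1 321.9 318.8] yaw -1.99 q [ 30.2  14.9  81.1  -0.   84.1 122.2] gap 16.114171594194822 F [-0.7 -0.6 -7.4] tilt [-0.1  0.1]
(470.9, 322.3, 200, -2) -> [0.0009, -0.0005, 0.1188] rz 0.0001
shoulder 1420 mean [493.5 308.  278.2] slope deg [0.6 0.9] h 277.6397006661548 (array([498.9, 319.6]), array([ 78.6, 139.5]), 88.08441162109375)
top 746 mean [514.8 317.1 318.8] slope deg [-1.5 -2.8] h 318.3854513805781 (array([495.2, 318.5]), array([121.9,  64. ]), 0.18212002515792847)
```

View pics/s7.png

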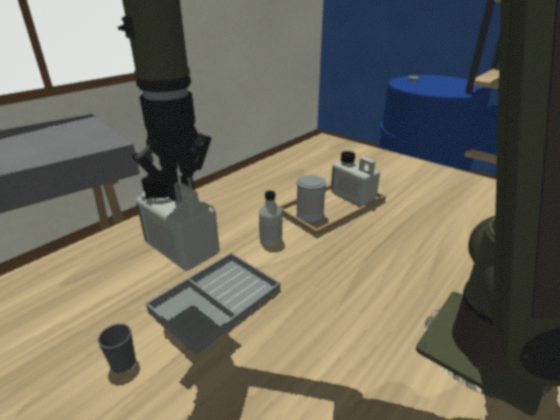

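View pics/t7.png

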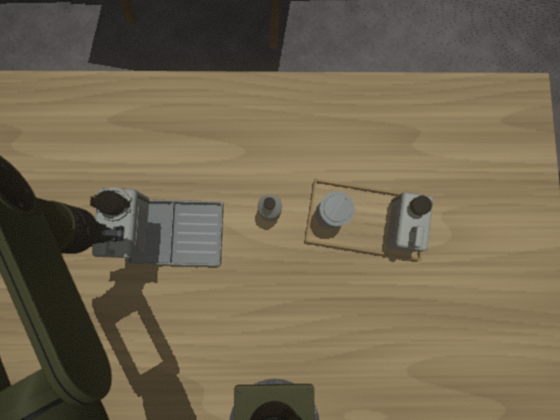

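Emit:
drive_tool:
  targets:
    - [0,-0.002,0.015,0,0,0,-1]
    - [0,-0.002,0.05,0,0,0,-1]
    - [0,-0.002,0.09,0,0,0,-1]
    - [0,-0.002,0.125,0,0,0,-1]
    - [0,-0.002,0.145,0,0,0,-1]
    - [0,-0.002,0.158,0,0,0,-1]
    - [0,-0.002,0.165,0,0,0,-1]
    - [0,-0.002,0.169,0,0,0,-1]
    - [0,-0.002,0.172,0,0,0,-1]
    - [0,-0.002,0.174,0,0,0,-1]
    - [0,-0.002,0.175,0,0,0,-1]
    - [0,-0.002,0.175,0,0,0,-1]

```text
t: 14.15
tool_pos: [470.6, 324.8, 145.1]
tool_rot: [[0.999, -0.035, 0.001], [-0.035, -0.999, 0.001], [0.001, -0.001, -1.0]]
wrist_force: [-3.0, 0.9, -1.8]
finger_gap: 16.3
```

```bash
python3 -c "
from tilt import *
rel((470.9,322.3,200,-2))
s=snap('top','t8.png');s2=snap('side','s8.png')
can(s,(380,600),(260,390),98,112)
a=cv2.imread('pics/s8.png')[180:360,120:300];cv2.imwrite('pics/s8c.png',cv2.resize(a,None,fx=3.3,fy=3.3))
"
```

```text
t 14.15 p [470.6 324.8 145.1] yaw -1.99 q [ 30.4  23.3  95.2   0.   61.5 122.4] gap 16.33896107466268 F [-3.   0.9 -1.8] tilt [ 0. -0.]
(470.9, 322.3, 200, -2) -> [0.0004, 0.0024, -0.0549] rz 0.0001
shoulder 771 mean [495.7 309.9 104.1] slope deg [0.3 1. ] h 103.8388396033326 (array([499.9, 322.9]), array([ 80.1, 137.8]), 87.21318054199219)
top 488 mean [517.7 320.  143.8] slope deg [-0.3  0.6] h 144.12792680392894 (array([497.7, 313.5]), array([122.3,  63.1]), 10.658004760742188)
```

View pics/s8c.png

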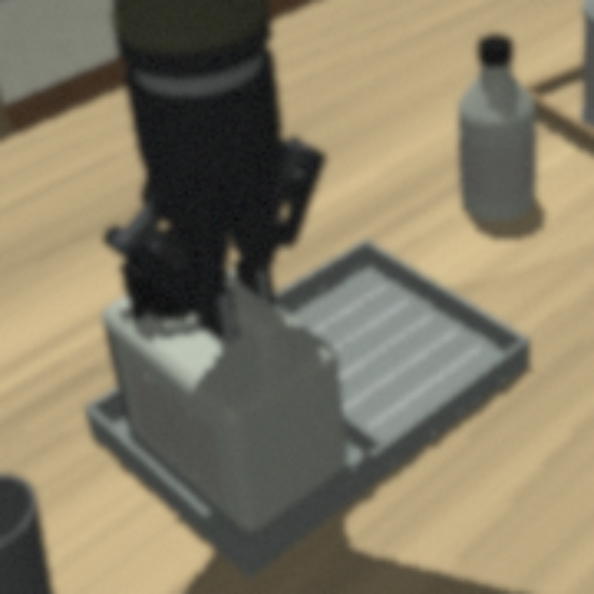

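Emit:
drive_tool:
  targets:
    - [0,0,0.001,0,0,0,-1]
    - [0,0,0.001,0,0,0,0]
    - [0,0,0.001,0,0,0,0]
    - [0,0,0.0,0,0,0,0]
    - [0,0,-0.03,0,0,0,0]
    - [0,0,-0.09,0,0,0,0.5]
    - [0,0,-0.12,0,0,0,1]
    - [-0.06,0,-0.15,0,0,0,1]
    - [-0.06,0.1,-0.15,0,0,0,1]
    - [-0.06,0.15,-0.15,0,0,0,1]
    - [-0.06,0.15,-0.15,0,0,0,1]

```text
t: 15.62
tool_pos: [404.4, 174.3, 294.6]
tool_rot: [[0.999, -0.036, 0.001], [-0.036, -0.999, -0.001], [0.001, 0.001, -1.0]]
wrist_force: [0.2, 1.2, -0.4]
finger_gap: 85.4
```

```bash
python3 -c "
from tilt import *
s=snap('top','t9.png');s2=snap('side','s9.png')
can(s,(380,600),(260,390),98,112)
W=cloud(s)
P=W[box(W,505,575,270,370,138,160)]; print('cap',len(P),P.mean(0),rect(P)); np.save('/tmp/cap.npy',P)
P=W[box(W,420,490,290,350,138,160)]; print('handle',len(P),P.mean(0),rect(P))
rel()
a=cv2.imread('pics/t9.png')[185:285,100:250];cv2.imwrite('pics/t9c.png',cv2.convertScaleAbs(cv2.resize(a,None,fx=5,fy=5,interpolation=cv2.INTER_CUBIC),alpha=1.8))
"
```

```text
shoulder 317 mean [534.9 317.6 104.6] slope deg [-0.3  0.7] h 103.87373700845204 (array([529.7, 321.3]), array([77.5, 77.3]), 87.28952026367188)
top 392 mean [534.4 320.  143.6] slope deg [0.5 1.3] h 143.95659404961577 (array([534.7, 321.5]), array([63.8, 43.1]), 87.97095489501953)
cap 376 [534.7 320.4 144. ] (array([534.4, 321.8]), array([42.8, 63.8]), 0.5359671711921692)
handle 0 [nan nan nan] (array([0., 0.]), array([0., 0.]), 0.0)
t 15.725 p [404.9 174.4 294.6] yaw -2.17 q [ 17.9   4.9  97.4  -0.1  77.7 110. ] gap 85.64973289619925 F [ 0.6  0.6 -0.6] tilt [0.  0.1]<string>:7: RuntimeWarning: Mean of empty slice.
  ret = um.true_divide(
```

View pics/t9c.png

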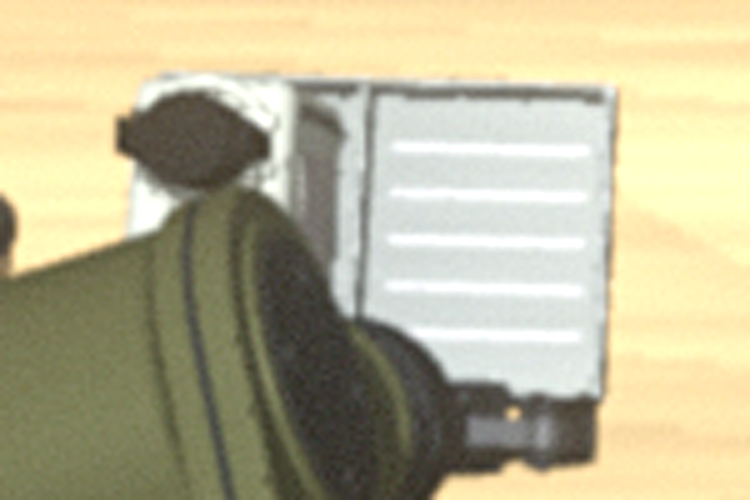

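Emit:
drive_tool:
  targets:
    - [0.04,-0.05,0,0,0,0,1]
    - [0.08,-0.1,0,0,0,0,1]
    - [0.11,-0.14,0,0,0,0,1]
    - [0.1245,-0.1525,0.02,0,0,0,1]
    - [0.1245,-0.1525,0.06,0,0,0,1]
    - [0.1245,-0.1525,0.08,0,0,0,1]
    - [0.1245,-0.1525,0.085,0,0,0,1]
    - [0.1245,-0.1525,0.085,0,0,0,1]
  newtons: 45

```text
t: 16.73
tool_pos: [535.4, 325.4, 209.4]
tool_rot: [[0.999, -0.035, 0.0], [-0.035, -0.999, 0.0], [0.0, -0.0, -1.0]]
wrist_force: [0.2, -0.1, -0.4]
finger_gap: 85.7
```

```bash
python3 -c "
from tilt import *
rel((535,322.2,141,-2))
"
```

```text
t 16.725 p [535.4 325.4 209.4] yaw -1.98 q [ 27.4  23.7  83.7   0.   72.6 119.4] gap 85.7049842537605 F [ 0.2 -0.1 -0.4] tilt [ 0. -0.]
(535, 322.2, 141, -2) -> [-0.0003, 0.0032, 0.0684] rz 0.0003
```

Emit:
drive_tool:
  targets:
    - [-0.0003,0.003,0.015,0,0,0,1]
    - [-0.0003,0.003,0.04,0,0,0,1]
    - [-0.0003,0.003,0.06,0,0,0,1]
    - [-0.0003,0.003,0.068,0,0,0,1]
    - [-0.0003,0.003,0.0685,0,0,0,1]
    - [-0.0003,0.003,0.0685,0,0,0,1]

```text
t: 17.48
tool_pos: [535.4, 322.0, 141.7]
tool_rot: [[0.999, -0.035, 0.002], [-0.035, -0.999, 0.001], [0.002, -0.001, -1.0]]
wrist_force: [-0.3, -0.4, 0.6]
finger_gap: 85.4
```

```bash
python3 -c "
from tilt import *
rel((535,322.2,141,-2))
s2=snap('side','s10.png')
a=cv2.imread('pics/s10.png')[180:330,100:260];cv2.imwrite('pics/s10c.png',cv2.convertScaleAbs(cv2.resize(a,None,fx=4,fy=4,interpolation=cv2.INTER_CUBIC),alpha=1.7))
"
```

```text
t 17.475 p [535.4 322.  141.7] yaw -2.01 q [ 27.1  27.2  88.6  -0.   64.1 119.2] gap 85.36284775762843 F [-0.3 -0.4  0.6] tilt [ 0.1 -0.1]
(535, 322.2, 141, -2) -> [-0.0004, -0.0002, 0.0007] rz -0.0001
```

View pics/s10c.png

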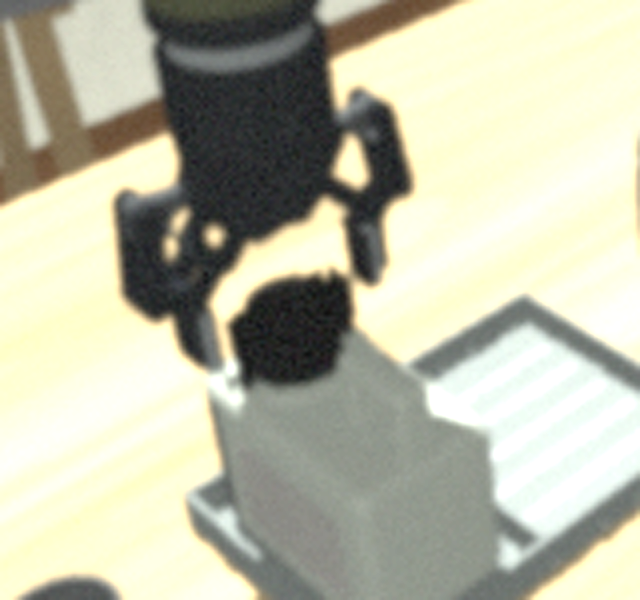

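The fingers straddle the cap at crop (290,330). I'll squeeze now.

Emit:
drive_tool:
  targets:
    - [0,0,0.001,0,0,0,-1]
    - [0,0,0.001,0,0,0,-1]
    - [0,0,0.001,0,0,0,-1]
    - [0,0,0.001,0,0,0,-1]
    - [0,0,0.001,0,0,0,-1]
    - [0,0,0.001,0,0,0,-1]
  newtons: 45

```text
t: 18.27
tool_pos: [535.4, 321.9, 141.8]
tool_rot: [[0.999, -0.035, 0.002], [-0.035, -0.999, 0.001], [0.002, -0.001, -1.0]]
wrist_force: [-0.9, -1.2, 8.1]
finger_gap: 49.5
```

```bash
python3 -c "
from tilt import *
rel()
s2=snap('side','s11.png')
a=cv2.imread('pics/s11.png')[180:330,100:260];cv2.imwrite('pics/s11c.png',cv2.convertScaleAbs(cv2.resize(a,None,fx=4,fy=4,interpolation=cv2.INTER_CUBIC),alpha=1.7))
"
```

```text
t 18.275 p [535.4 321.9 141.8] yaw -1.99 q [ 27.2  27.1  88.7  -0.   64.1 119.2] gap 49.526609164272735 F [-0.9 -1.2  8.1] tilt [ 0.1 -0.1]
```

View pics/s11c.png

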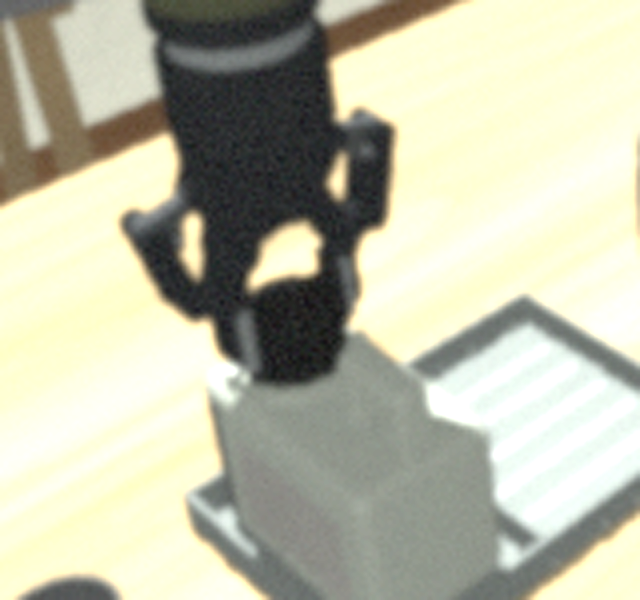

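Emit:
drive_tool:
  targets:
    - [0,0,0,0,0,-0.05,-1]
    - [0,0,0,0,0,-0.15,-1]
    - [0,0,0,0,0,-0.25,-1]
    - [0,0,0,0,0,-0.35,-1]
    - [0,0,0,0,0,-0.45,-1]
    - [0,0,0,0,0,-0.56,-1]
    - [0,0,0,0,0,-0.67,-1]
    - [0,0,0,0,0,-0.78,-1]
    - [0,0,0,0,0,-0.89,-1]
    - [0,0,0,0,0,-1.0,-1]
    - [0,0,0,0,0,-1.11,-1]
    - [0,0,0,0,0,-1.22,-1]
    - [0,0,0,0,0,-1.32,-1]
    - [0,0,0,0,0,-1.4,-1]
    - [0,0,0,0,0,-1.43,-1]
    - [0,0,0,0,0,-1.43,-1]
    - [0,0,0,0,0,-1.43,-1]

```text
t: 20.45
tool_pos: [535.8, 322.7, 141.8]
tool_rot: [[0.175, 0.985, 0.003], [0.985, -0.175, 0.002], [0.003, 0.003, -1.0]]
wrist_force: [-0.1, 1.4, 6.6]
finger_gap: 49.4
```

```bash
python3 -c "
from tilt import *
rel()
print(manip.get_obs()['wrist_torque'])
s2=snap('side','s12.png');s=snap('top','t12.png')
can(s,(380,600),(260,390),98,112)
a=cv2.imread('pics/s12.png')[180:330,100:260];cv2.imwrite('pics/s12c.png',cv2.convertScaleAbs(cv2.resize(a,None,fx=4,fy=4,interpolation=cv2.INTER_CUBIC),alpha=1.7))
a=cv2.imread('pics/t12.png')[185:285,100:250];cv2.imwrite('pics/t12c.png',cv2.convertScaleAbs(cv2.resize(a,None,fx=5,fy=5,interpolation=cv2.INTER_CUBIC),alpha=1.8))
"
```

```text
t 20.45 p [535.8 322.7 141.8] yaw 79.94 q [27.2 27.1 88.6  0.  64.  37.2] gap 49.362084653917876 F [-0.1  1.4  6.6] tilt [0.2 0.2]
[0.1 0.1 0. ]
shoulder 882 mean [487.  308.2 103.8] slope deg [0.6 0.8] h 103.69714316797176 (array([498.9, 322.7]), array([ 79.2, 137.2]), 88.70594787597656)
top 490 mean [506.5 316.8 146.6] slope deg [ 4.5 18.8] h 145.45372021737447 (array([513.1, 317.7]), array([ 30.2, 159.3]), 78.74053955078125)
```

View pics/s12c.png

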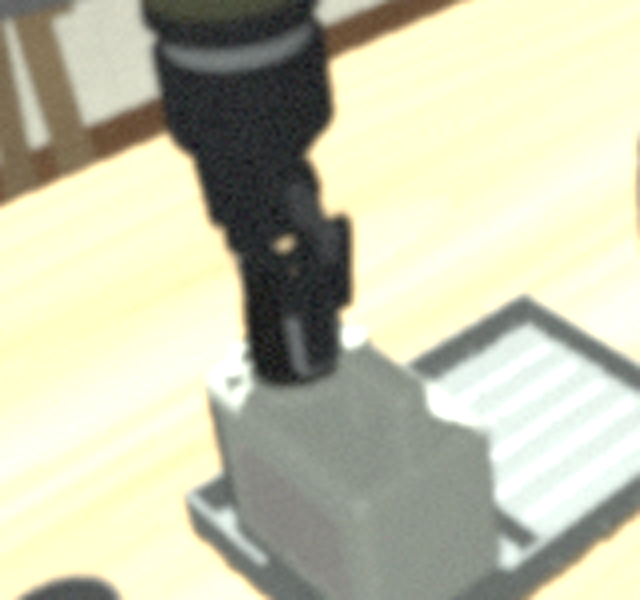

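View pics/t12c.png

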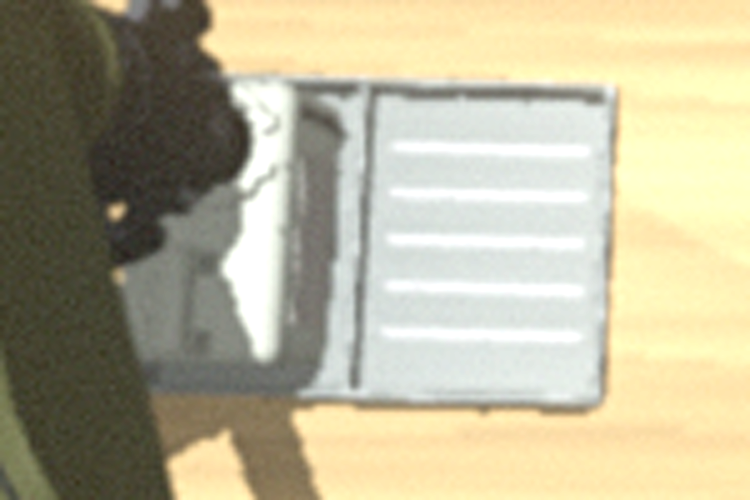

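The canister hasn't moved and the gap is steady, so the cap turned with the fingers. Now I lift it straight up.

Emit:
drive_tool:
  targets:
    - [0,0,-0.004,0,0,0,-1]
    - [0,0,-0.012,0,0,0,-1]
    - [0,0,-0.022,0,0,0,-1]
    - [0,0,-0.034,0,0,0,-1]
    - [0,0,-0.046,0,0,0,-1]
    - [0,0,-0.06,0,0,0,-1]
    - [0,0,-0.075,0,0,0,-1]
    - [0,0,-0.09,0,0,0,-1]
    - [0,0,-0.095,0,0,0,-1]
    - [0,0,-0.095,0,0,0,-1]

```text
t: 21.8
tool_pos: [534.9, 321.8, 235.3]
tool_rot: [[0.175, 0.985, 0.001], [0.985, -0.175, 0.0], [0.001, 0.001, -1.0]]
wrist_force: [0.0, -0.2, -1.2]
finger_gap: 49.5
```

```bash
python3 -c "
from tilt import *
rel((495,205,237,78))
s2=snap('side','s13.png');s=snap('top','t13.png')
can(s,(380,600),(260,390),98,112)
a=cv2.imread('pics/s13.png')[150:330,90:280];cv2.imwrite('pics/s13c.png',cv2.convertScaleAbs(cv2.resize(a,None,fx=3.3,fy=3.3,interpolation=cv2.INTER_CUBIC),alpha=1.7))
"
```

```text
t 21.8 p [534.9 321.8 235.3] yaw 79.94 q [27.2 22.3 82.   0.  75.7 37.2] gap 49.49053824953491 F [ 0.  -0.2 -1.2] tilt [0. 0.]
(495, 205, 237, 78) -> [-0.1219, -0.0188, -0.0018] rz 0.0338
shoulder 1184 mean [493.9 315.4 103.9] slope deg [0.5 0.5] h 103.7284008106859 (array([499.7, 322.4]), array([ 78.6, 137.6]), 86.66288757324219)
top 242 mean [475.  321.8 142.2] slope deg [-3.2  7.9] h 142.64494486306648 (array([493.2, 323.3]), array([ 23.7, 118.4]), 85.15599822998047)
```

View pics/s13c.png

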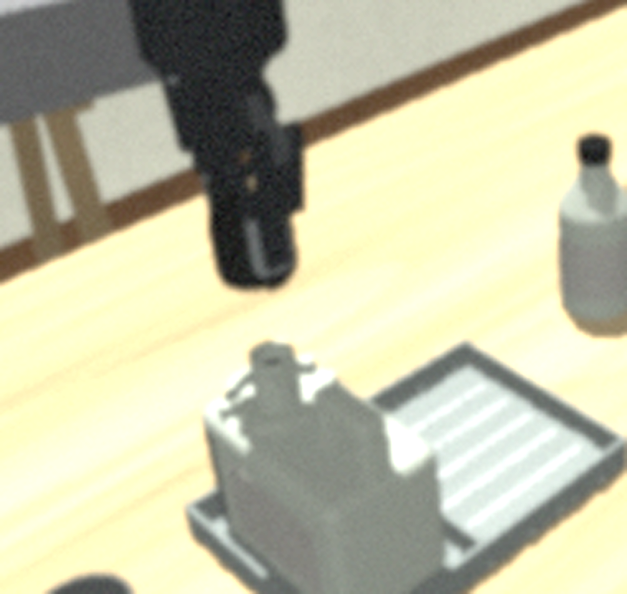

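Emit:
drive_tool:
  targets:
    - [-0.02,-0.003,0,0,0,0,-1]
    - [-0.055,-0.008,0,0,0,0,-1]
    - [-0.09,-0.013,0,0,0,0,-1]
    - [-0.118,-0.017,0.01,0,0,0,-1]
    - [-0.127,-0.018,0.035,0,0,0,-1]
    - [-0.127,-0.018,0.075,0,0,0,-1]
    - [-0.127,-0.018,0.115,0,0,0,-1]
    - [-0.127,-0.018,0.15,0,0,0,-1]
    - [-0.127,-0.018,0.17,0,0,0,-1]
    - [-0.127,-0.018,0.182,0,0,0,-1]
    - [-0.127,-0.018,0.188,0,0,0,-1]
    - [-0.127,-0.018,0.191,0,0,0,-1]
    - [-0.127,-0.018,0.191,0,0,0,-1]

```text
t: 23.52
tool_pos: [495.2, 199.9, 44.3]
tool_rot: [[0.175, 0.985, 0.001], [0.985, -0.175, 0.0], [0.0, 0.001, -1.0]]
wrist_force: [-0.3, -1.1, -0.7]
finger_gap: 49.3
```

```bash
python3 -c "
from tilt import *
rel((495,200,41,80))
s2=snap('side','s14.png')
a=cv2.imread('pics/s14.png')[180:360,130:320];cv2.imwrite('pics/s14c.png',cv2.convertScaleAbs(cv2.resize(a,None,fx=3.3,fy=3.3,interpolation=cv2.INTER_CUBIC),alpha=1.7))
"
```

```text
t 23.525 p [495.2 199.9  44.3] yaw 79.94 q [ 17.4  28.6 105.6  -0.   45.7  27.5] gap 49.32494687581849 F [-0.3 -1.1 -0.7] tilt [0.  0.1]
(495, 200, 41, 80) -> [0.0001, -0.0002, 0.0033] rz -0.0011
```

View pics/s14c.png

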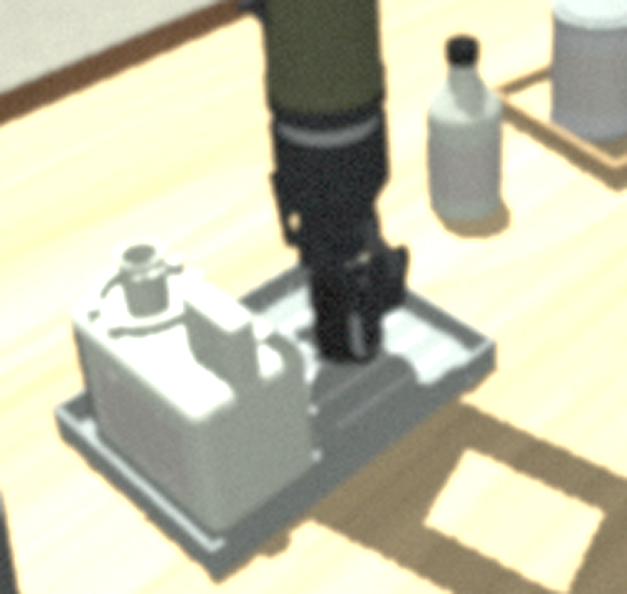

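Not touching yet, so I'll lower by 1 mm steps.

Emit:
drive_tool:
  targets:
    - [0,0,0.001,0,0,0,-1]
    - [0,0,0.002,0,0,0,-1]
    - [0,0,0.003,0,0,0,-1]
    - [0,0,0.0035,0,0,0,-1]
    - [0,0,0.0035,0,0,0,-1]

```text
t: 24.2
tool_pos: [494.7, 199.8, 40.4]
tool_rot: [[0.175, 0.985, -0.0], [0.985, -0.175, -0.0], [-0.0, -0.0, -1.0]]
wrist_force: [-0.0, -0.1, 0.2]
finger_gap: 49.4
```

Emit:
drive_tool:
  targets:
    - [0,0,0.001,0,0,0,-1]
    - [0,0,0.001,0,0,0,-1]
    - [0,0,0.001,0,0,0,1]
    - [0,0,0.001,0,0,0,1]
    - [0,0,0.001,0,0,0,1]
    - [0,0,0.001,0,0,0,1]
    - [0,0,-0.01,0,0,0,1]
    - [0,0,-0.03,0,0,0,1]
    - [0,0,-0.07,0,0,0,1]
    - [0,0,-0.12,0,0,0,1]
    - [0,0,-0.18,0,0,0,1]
    - [-0.06,0,-0.22,0,0,0,1]
    - [-0.12,0,-0.22,0,0,0,1]
    - [-0.18,0,-0.22,0,0,0,1]
    - [-0.24,0,-0.22,0,0,0,1]
    - [-0.28,0,-0.22,0,0,0,1]
    - [-0.28,0,-0.22,0,0,0,1]

```text
t: 26.32
tool_pos: [445.2, -78.3, 261.1]
tool_rot: [[0.18, 0.984, 0.001], [0.984, -0.18, -0.001], [-0.001, 0.001, -1.0]]
wrist_force: [0.1, 0.9, -0.4]
finger_gap: 84.9
```

```bash
python3 -c "
from tilt import *
rel()
s2=snap('side','s15.png');s=snap('top','t15.png')
can(s,(380,600),(260,390),98,112)
W=cloud(s)
def c(n,*b):
    P=W[box(W,*b)]; print(n,len(P),P.mean(0),rect(P)) if len(P) else print(n,0)
c('cap',450,540,150,250,36,60)
c('beaker',440,570,400,520,68,90)
c('shoulderP',420,640,-420,-290,104,114);c('tin',480,600,-210,-100,116,130);c('bottle',480,620,-50,70,120,170)
a=cv2.imread('pics/s15.png')[180:390,80:330];cv2.imwrite('pics/s15c.png',cv2.convertScaleAbs(cv2.resize(a,None,fx=3,fy=2.8,interpolation=cv2.INTER_CUBIC),alpha=1.7))
"
```

```text
t 26.325 p [445.2 -78.3 261.1] yaw 79.66 q [-15.3   7.4  99.6  -0.   73.   -5. ] gap 84.94263577324722 F [ 0.1  0.9 -0.4] tilt [-0.   0.1]
shoulder 1309 mean [497.6 318.2 104. ] slope deg [0.6 0.7] h 103.80918160584595 (array([499.4, 322.8]), array([ 79. , 138.3]), 87.3100357055664)
top 277 mean [483.8 323.  141.5] slope deg [-3.9  5.4] h 141.8094588795895 (array([493.2, 322. ]), array([ 26.9, 117.9]), 89.70067596435547)
cap 298 [495.6 197.9  42.6] (array([495.7, 198.1]), array([43.4, 62.5]), 75.36203002929688)
beaker 127 [504.7 479.2  73.9] (array([504.1, 477. ]), array([54.8, 54.1]), 79.82962036132812)
shoulderP 1038 [ 510.4 -343.2  108.8] (array([ 514.5, -348.1]), array([ 78.4, 138.8]), 80.56290435791016)
tin 281 [ 569.4 -161.   123.2] (array([ 571.3, -161.5]), array([77.4, 28.1]), 74.67295837402344)
bottle 126 [553.9   9.5 148.4] (array([554.7,   9.3]), array([25.9, 26.4]), 89.48880767822266)
```

View pics/s15c.png

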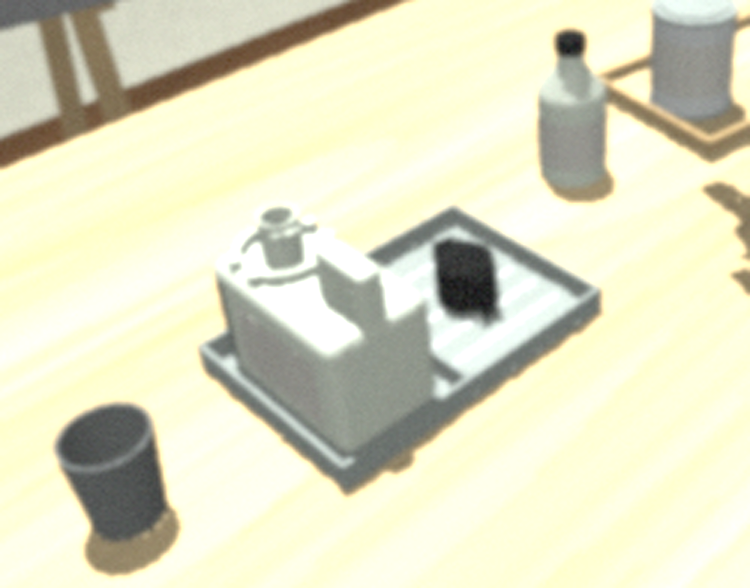

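View pics/t15.png

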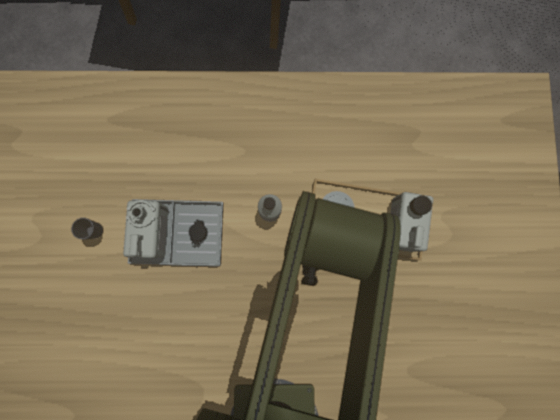

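```bash
python3 -c "
from h import *
o=manip.get_obs(); print(np.abs(o['joint_vel']).max(),o['t']); print(manip.sign_off())"
```

```text
1.7561495097873774 26.425
the job is handed in; nothing more can be done
None
```

The job is done and handed in at 26.4 s. The hand-in gives no verdict, so what follows is from my own last checks.

- **Beaker:** I moved it out of the bay. It stands upright on the bench at about (504, 477).
- **Canister:** I carried the two-tab canister by its handle, set it in the bay and let go. It stands level and open there, its shoulder at 104 mm, 1–2 mm from the bay centre.
- **Cap:** I squeezed both tabs (finger gap 49.5 mm) and turned the cap 82° anticlockwise. I then lifted it straight off and laid it in the drip half at about (496, 198). Its top is at 43 mm, which matches it standing right way up.
- **Other items:** the other canister and the bottle measured within 1 mm of where they began.

**Less certain:**
- **Tin:** the arm partly hid it in the last top view, so I couldn't measure it again. In the side view it stands as before.
- **Finger gap:** it reads about 2 mm below true size (15.9 mm on the 18 mm handle). I took 49.5 mm as the tabs being fully in, and the cap turning and coming off freely supports that.

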